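# Press the arched sign board into the sprung counter clip

### The job

Take the blank sign board with the arched top out of the slotted wooden rack and stand it upright in the sprung clip on the dark foot: press its straight bottom edge down between the two jaws, about in the middle of them, until it rests fully home on the seat, then let go. Leave the square-topped board standing in the rack.

Things in the scene. Friction and masses are not known exactly. Their poses are not given: they have to be found in the camera images.
- arch_board_center (a point): Board to mount: plywood, blank paper panel on both faces, 8 mm thick (its x), 80 wide (its y), 150 tall (its z, up), straight bottom edge, half-round top that begins 110 mm up; about 70 g. This point: its centre, 75 mm above the bottom edge. It starts upright in one bay of the rack, its lowest 26 mm in the groove, and lifts straight out. Both faces are alike.
- square_board_center (a point): The other board, to be left in the rack: same material, thickness, width and height, but a square top. This point: its centre, half-way up; axes as for the arched board. It stands 130 mm beside the arched one in the other bay; which bay holds which changes.
- rack: Light wooden rack, fixed, 64 mm (its x) by 264 mm (its y), 34 mm high; origin at the centre of its underside. One groove along its y, 11 mm wide, floor 8 mm above the table, is split into two bays centred at y = +65 and -65 mm.
- clip_seat (a point): Middle of the seat of the fixed clip (dark foot 110x110 mm, all low parts under 45 mm), 16 mm above the table. z up, y along the two 70 mm long jaws, x across them (board's x goes along it, either way). Jaws 3 mm apart, flaring to a mouth 38 mm wide 50 mm above the seat. Each slides out up to 15 mm on a spring (1.5 N + .15 N/mm): pressing the board in takes about 5-15 N; its weight alone will not.

How it is judged:
At the end, for the whole second after the job is handed in: Arched board released and at rest in the clip: upright and in line with the jaws within 10 degrees, centre 70 to 79 mm above the seat (75 is home), within 20 mm of the middle along the jaws, 12 mm across; square board still in the rack, moved under 20 mm, tilted under 10 degrees (z of arch_board_center in the frame of clip_seat between 0.07 and 0.079 m and y of arch_board_center in the frame of clip_seat between -0.02 and 0.02 m and x of arch_board_center in the frame of clip_seat between -0.012 and 0.012 m and angle between each of arch_board_center, square_board_center's own z axis and vertical below 0.175 rad and angle between the x axis of arch_board_center and the x axis of clip_seat, either way round below 0.175 rad and linear speed of arch_board below 0.02 m/s and distance of square_board_center from where it was at the start of the episode below 0.02 m); the robot touches nothing.
It fails at once if the square-topped board is pulled out of the rack or knocked over (distance of square_board_center from where it was at the start of the episode above 0.03 m or angle between square_board_center's own z axis and vertical above 0.35 rad).
It also fails if it takes over 48 s, if anything falls off the work surface, if the arm or the gripper's body presses on something with over 40 N, if the wrist force passes 120 N, or if a joint passes its speed limit or range.

### The arm

A 7-joint arm with a two-finger parallel gripper is mounted at the origin on a cart in front of the work surface, level with it; the furniture and walls round the work are solid. World frame = base frame: x ahead of the robot, y to its left, z up, the work surface at z = 0. Lengths are in m, angles in rad, forces in N, time in s.
With the tool pointing down it reaches from about 0.4 to 0.9 m from the base axis. Payload 5.5 kg.
Tool frame: the origin (TCP) lies at the very end of the fingers, on their centre line; the grasp point (between the pads) lies 19 mm behind it; z points along the fingers, x is the direction in which the jaws open and shut, and the axes are right-handed (so a half turn about z gives the same grasp; the last joint's range is limited). The gripper opens to 85 mm and grips with 20 to 120 N. Pads are 22 mm wide; open, the fingers measure 114 mm over their backs; the gripper's body (76 mm by 85 mm) begins 54 mm behind the grasp point. The pads swing forward as they close: fully open they stand 13 mm farther back than shut.
Start: joints at [-0.969, 0.501, -0.427, 1.55, 0.221, 1.138, -0.21], TCP at [0.216, 0.613, 0.231] pointing down, gripper open.
Joint ranges: [-2.88, 2.88], [-0.31, 2.03], [-1.54, 1.56], [0.2, 2.42], [-1.41, 4.55], [0.19, 2.02], [-2.57, 2.57]. Speed limits (rad/s): [2.57, 2.57, 3.14, 3.14, 3.14, 3.14, 3.14].

### API

Orientations are given as [roll, pitch, yaw] about the fixed x, y, z axes, in that order (R = Rz(yaw) Ry(pitch) Rx(roll)).
In Python, from bench import state, capture, hand_in gives the robot as it stands.
- The arm moves only by the tool play_rows, never from a script. Its argument "rows" is a list that holds one entry, the list of rows, each a list of 7 numbers: the shift along the tool's x, y, z as a fraction of full scale, then the turn, a rotation vector about the tool's x, y, z as a fraction of full scale, then the opening, from 0 (shut) to 1 (fully open). A call has 1 to 20 rows; each row shifts and turns the commanded pose from where the row before left it, along the tool's axes as they then stand; what a row does not reach is not made up. Full scale, the value 1, is 10 cm for a shift and 60 degrees for a turn. A row lasts 1/8 s, in which the tool goes at most 62.5 mm and 10.7 degrees, less where a joint would pass 70% of its speed; a pose out of reach is approached as far as the arm can. A call with a number of a shift or a turn outside -1 to 1 is refused whole. A call with a gripper value outside its range is refused whole. The fingers move at their own pace and stop on an object; "force" is the grip in N (left out, the last holds). Time passes only in rows, so rows that do not move let the fingers close. It gives the time, the measured TCP pose, the force and the opening at its end, in the units of the state.
- state(): the state, without advancing time (a new reading comes with each control period).
- capture(name): name is "scene" or "top" or "wrist"; returns a dict with "frame" (400x640x3 uint8, red, green, blue), "fx", "fy", "cx", "cy" (pixels), "k1" (the pictures are not rectified: a ray, as slopes to the right and down, at radius r is drawn at 1 + k1 r^2 times it, then the intrinsics apply), "world_to_cam" (4x4, takes a point from world to camera coordinates). Camera axes: x right, y up, looking along -z (the intrinsics and any distortion apply to the point x, -y, -z); pixel columns grow to the right and rows downward; lengths in m; the calibration is good to about 2 mm. A picture is of the moment at which its call begins. There is no depth.
- hand_in(): hands the job in, once; it reports no verdict.
The state is a dict: "clock": time; "joint_positions": joint angles; "joint_velocities": joint speeds; "tau": joint torques, N m; "position": TCP position; "ee_rot": TCP orientation; "wrist_force": force on the tool from outside, world axes, zero at the start; "ft_torque": the same for the moment, N m; "finger_gap": opening from 0.0 (shut) to 1.0 (fully open).
Only numpy, scipy, OpenCV 4.12 (cv2) and the standard library are available. Lean on these libraries where they do the work, as an engineer would, in place of code of your own. Each camera call takes 0.05 s, during which the arm holds its last target.

## Working session

There is one attempt and no reset: what is moved stays moved. The work goes in short steps, Python scripts to look and compute and a tool call to move; the robot and the scene stay as the last step left them, time stands still between calls to the robot, and variables do not carry over. Pictures are saved under pics/ and viewed, and the job is handed in when it is done.

Besides the shell and the picture viewer there is one more tool, called after ">>>" in YAML: its name, and indented under it one key for each argument. play_rows: Moves the arm, as the interface text tells. Shift numbers are shares of 10 cm and turn numbers shares of 60 degrees, none past 1 either way. Its arguments: {"type":"object","properties":{"rows":{"type":"array"},"force":{"type":"number"}},"required":["rows"]}

```bash
mkdir -p pics; ls; python3 - <<'E'
from bench import state,capture
import cv2,numpy as np,pickle
print(state())
d={}
for n in ["scene","top","wrist"]:
    c=capture(n); d[n]=c
    cv2.imwrite(f"pics/{n}0.png",c["frame"][:,:,::-1])
    print(n,c["fx"],c["fy"],c["cx"],c["cy"],c["k1"]); print(np.round(c["world_to_cam"],3))
pickle.dump(d,open("c0.pkl","wb"))
E
```

```text
pics
{'clock': 0.0, 'joint_positions': array([-0.96886276,  0.50181291, -0.42680004,  1.55144888,  0.22078163,
        1.13826867, -0.21030577]), 'joint_velocities': array([ 0.00120091,  0.00228635, -0.00024958, -0.0006374 , -0.00244554,
        0.00071643, -0.00111842]), 'tau': array([-5.53759492e-04, -5.69511795e+01, -5.81638947e+00, -2.80937022e+01,
        1.05687286e-02,  1.20554311e-02, -1.97276273e-05]), 'position': array([0.21579435, 0.61241293, 0.23028248]), 'ee_rot': array([-3.14150856e+00,  1.88406818e-03,  1.23211173e+00]), 'wrist_force': array([-0.84511395,  0.31738312,  0.56345606]), 'ft_torque': array([-0.0007115 , -0.02323175, -0.03694176]), 'finger_gap': 0.998446089980663}
scene 386.47043143707333 386.47043143707333 326.24474753196534 198.31447040372913 0.020329078951212318
[[ 0.628 -0.778 -0.002 -0.323]
 [ 0.44   0.353  0.826 -0.329]
 [-0.642 -0.519  0.564 -0.576]
 [ 0.     0.     0.     1.   ]]
top 407.6464522901525 407.6464522901525 326.176038289099 192.5510405976651 -0.03918776695463383
[[-0.027 -0.999  0.025  0.035]
 [ 0.997 -0.025  0.067 -0.541]
 [-0.066  0.027  0.997 -0.91 ]
 [ 0.     0.     0.     1.   ]]
wrist 335.74182467980245 335.74182467980245 321.27484017047465 198.8782888601607 -0.036015797643883206
[[ 0.333  0.943 -0.002 -0.648]
 [-0.904  0.318 -0.285  0.038]
 [-0.268  0.097  0.959 -0.379]
 [ 0.     0.     0.     1.   ]]
```

View pics/scene0.png

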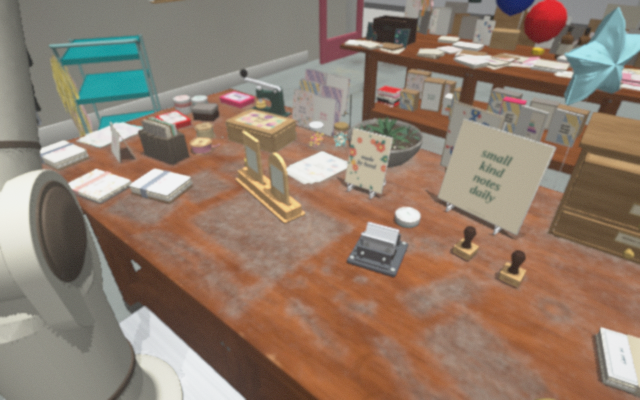

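View pics/top0.png

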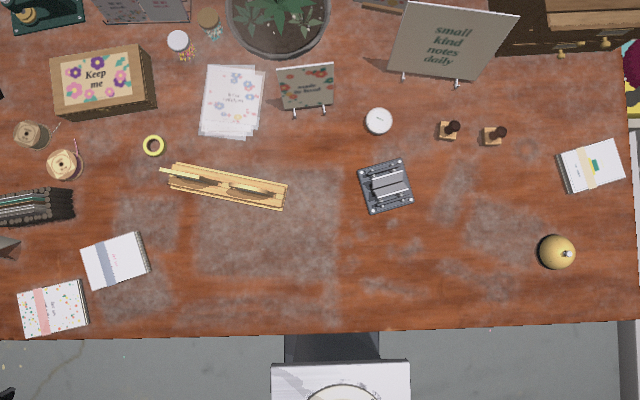

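View pics/wrist0.png

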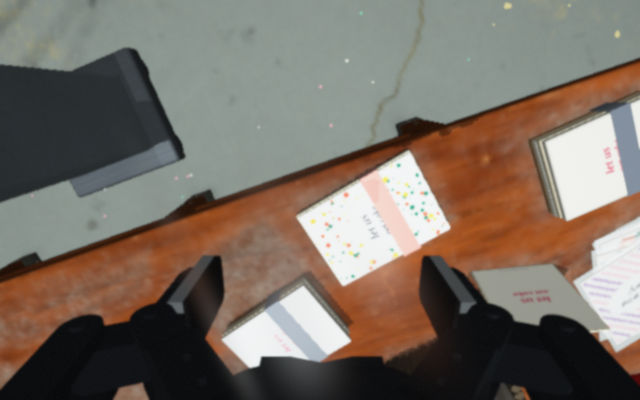

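```bash
cat > h.py <<'E'
import numpy as np,cv2
def K(c): return np.array([[c["fx"],0,c["cx"]],[0,c["fy"],c["cy"]],[0,0,1.]])
def ray(c,u,v):
    p=np.array([(u-c["cx"])/c["fx"],(v-c["cy"])/c["fy"]]); q=p.copy()
    for _ in range(20): q=p/(1+c["k1"]*(q@q))
    W=c["world_to_cam"]; R=W[:3,:3]
    return -R.T@W[:3,3], R.T@np.array([q[0],-q[1],-1])
def onz(c,u,v,z):
    o,d=ray(c,u,v); return o+d*(z-o[2])/d[2]
def proj(c,P):
    W=c["world_to_cam"]; X=W[:3,:3]@np.asarray(P,float)+W[:3,3]
    q=np.array([X[0],-X[1]])/-X[2]; q=q*(1+c["k1"]*(q@q))
    return np.array([c["cx"]+c["fx"]*q[0],c["cy"]+c["fy"]*q[1]])
def tri(c1,p1,c2,p2):
    o1,d1=ray(c1,*p1);o2,d2=ray(c2,*p2)
    s=np.linalg.lstsq(np.c_[d1,-d2],o2-o1,rcond=None)[0]
    a=o1+d1*s[0];b=o2+d2*s[1]; return (a+b)/2,np.linalg.norm(a-b)
def crop(c,x0,y0,w,h,s,name):
    cv2.imwrite(name,cv2.resize(c["frame"][y0:y0+h,x0:x0+w,::-1],None,fx=s,fy=s,interpolation=cv2.INTER_CUBIC))
E
python3 - <<'E'
import pickle
from h import *
d=pickle.load(open("c0.pkl","rb"))
crop(d["top"],150,145,150,80,5,"pics/t_rack.png")
crop(d["top"],345,145,80,80,7,"pics/t_clip.png")
crop(d["scene"],225,120,90,110,5,"pics/s_rack.png")
crop(d["scene"],340,210,80,70,8,"pics/s_clip.png")
E
```

```text
(no output)
```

View pics/t_rack.png

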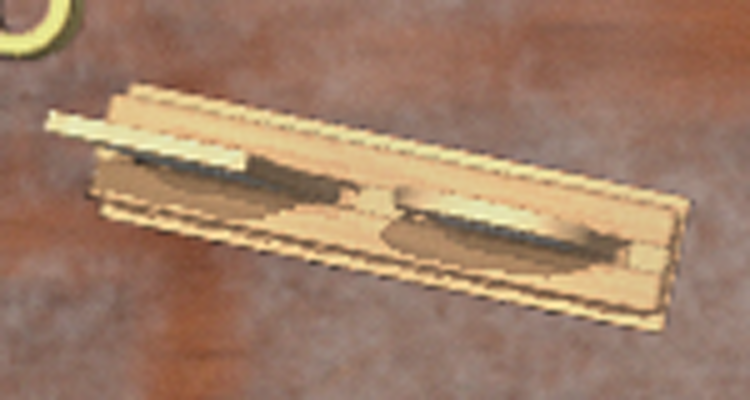

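View pics/t_clip.png

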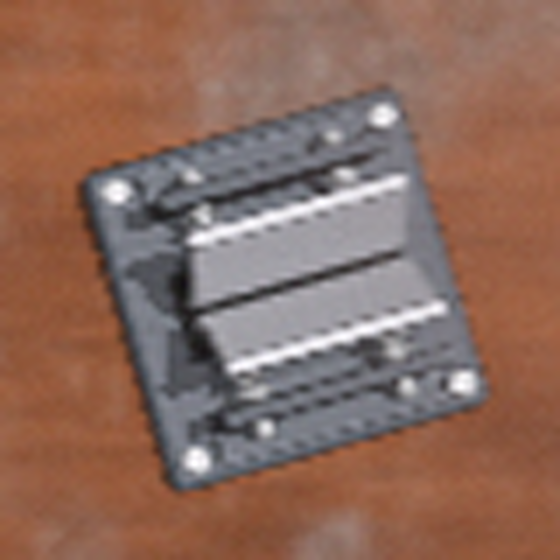

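View pics/s_rack.png

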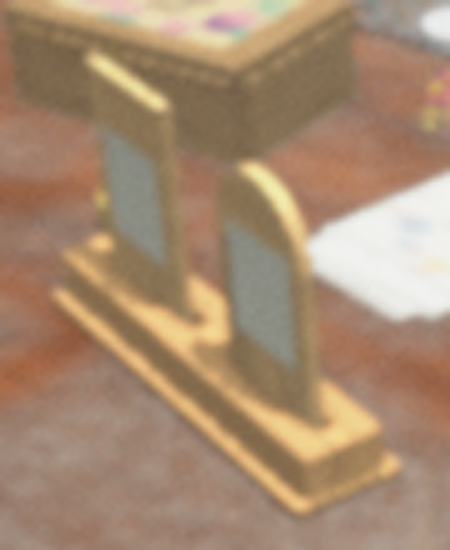

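View pics/s_clip.png

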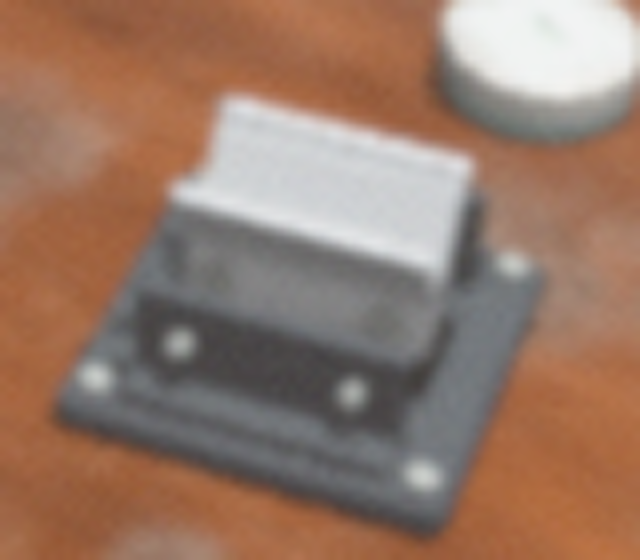

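The arched board is in the right-hand (lower y) bay: scene (285,175), top (250,188). The square one is in the left bay, top (180,172). The clip is at about top (386,186) and scene (380,245).

```bash
python3 - <<'E'
import pickle
from h import *
d=pickle.load(open("c0.pkl","rb")); t=d["top"]; s=d["scene"]
def T(x,y,x0,y0,k,z): return onz(t,x0+(x+.5)/k-.5,y0+(y+.5)/k-.5,z)
for z in (0,.008,.034):
    q=[T(*p,150,145,5,z) for p in [(130,85),(690,200),(660,325),(100,210)]]
    print("rack",z,np.round(np.mean(q,0),4),[round(np.linalg.norm(q[i]-q[i-1]),4) for i in range(4)],
      [round(np.degrees(np.arctan2(*(a-b)[[1,0]])),1) for a,b in((q[0],q[1]),(q[3],q[2]),(q[0],q[3]))])
for z in (0,.006,.012,):
    q=[T(*p,345,145,7,z) for p in [(82,183),(390,88),(490,385),(175,490)]]
    print("foot",z,np.round(np.mean(q,0),4),[round(np.linalg.norm(q[i]-q[i-1]),4) for i in range(4)],
      [round(np.degrees(np.arctan2(*(a-b)[[1,0]])),1) for a,b in((q[0],q[1]),(q[3],q[2]),(q[0],q[3]))])
q=[T(*p,345,145,7,.066) for p in [(190,240),(408,180),(445,308),(232,372)]]
print("lips",np.round(np.mean(q,0),4),[round(np.linalg.norm(q[i]-q[i-1]),4) for i in range(4)],np.round(q,4).tolist())
# arch: apex of tops & square top corners
a=T(48,122,150,145,5,.158);b=T(246,160,150,145,5,.158)
print("square top",a,b,np.linalg.norm(a-b),np.degrees(np.arctan2(*(a-b)[[1,0]])))
# triangulate square top left corners & arch
print(T(470,208,150,145,5,.158))
E
```

```text
rack 0 [0.5644 0.2464 0.    ] [np.float64(0.0596), np.float64(0.2657), np.float64(0.0595), np.float64(0.2646)] [np.float64(76.9), np.float64(76.9), np.float64(-13.6)]
rack 0.008 [0.5637 0.2447 0.008 ] [np.float64(0.0591), np.float64(0.2635), np.float64(0.059), np.float64(0.2624)] [np.float64(76.9), np.float64(76.9), np.float64(-13.6)]
rack 0.034 [0.5614 0.2392 0.034 ] [np.float64(0.0574), np.float64(0.2561), np.float64(0.0573), np.float64(0.2551)] [np.float64(76.9), np.float64(76.9), np.float64(-13.6)]
foot 0 [ 0.5557 -0.1173  0.    ] [np.float64(0.1066), np.float64(0.1087), np.float64(0.1048), np.float64(0.1113)] [np.float64(105.8), np.float64(106.7), np.float64(15.0)]
foot 0.006 [ 0.5552 -0.1163  0.006 ] [np.float64(0.1059), np.float64(0.108), np.float64(0.1041), np.float64(0.1106)] [np.float64(105.8), np.float64(106.7), np.float64(15.0)]
foot 0.012 [ 0.5547 -0.1152  0.012 ] [np.float64(0.1052), np.float64(0.1073), np.float64(0.1034), np.float64(0.1099)] [np.float64(105.8), np.float64(106.7), np.float64(15.0)]
lips [ 0.5536 -0.1167  0.066 ] [np.float64(0.0429), np.float64(0.0709), np.float64(0.0414), np.float64(0.0695)] [[0.5654, -0.0769, 0.066], [0.5825, -0.1457, 0.066], [0.5423, -0.1557, 0.066], [0.5241, -0.0885, 0.066]]
square top [0.58577067 0.34627661 0.158     ] [0.5690671  0.26978861 0.158     ] 0.07829063093244502 77.68105989467475
[0.54832003 0.18374886 0.158     ]
```

>>> play_rows:
  rows:
    - [[-0.197, 0.305, 0, 0, 0, 0, 1], [-0.197, 0.305, 0, 0, 0, 0, 1], [-0.197, 0.305, 0, 0, 0, 0, 1], [-0.197, 0.305, 0, 0, 0, 0, 1], [-0.197, 0.305, 0, 0, 0, 0, 1], [-0.197, 0.305, 0, 0, 0, 0, 1], [-0.197, 0.305, 0, 0, 0, 0, 1], [-0.197, 0.305, 0, 0, 0, 0, 1], [-0.197, 0.305, 0, 0, 0, 0, 1], [-0.197, 0.305, 0, 0, 0, 0, 1], [-0.197, 0.305, 0, 0, 0, 0, 1], [-0.197, 0.305, 0, 0, 0, 0, 1], [-0.197, 0.305, 0, 0, 0, 0, 1], [-0.197, 0.305, 0, 0, 0, 0, 1], [-0.197, 0.305, 0, 0, 0, 0, 1], [0, 0, 0, 0, 0, 0, 1]]
  force: 60

```text
clock: 2.15
position: [0.5511, 0.1783, 0.2308]
ee_rot: [3.141, 0.002, 1.226]
wrist_force: [-0.3, 0.9, -0.1]
finger_gap: 1.001
```

>>> play_rows:
  rows:
    - [[0, 0, 0, 0, 0, 0.127, 1], [0, 0, 0, 0, 0, 0.127, 1], [0, 0, 0, 0, 0, 0.127, 1], [0, 0, 0, 0, 0, 0.127, 1], [0, 0, 0, 0, 0, 0.127, 1], [0, 0, 0, 0, 0, 0.127, 1], [0, 0, 0, 0, 0, 0.127, 1], [0, 0, 0, 0, 0, 0.127, 1], [0, 0, 0, 0, 0, 0.127, 1], [0, 0, 0, 0, 0, 0.127, 1], [0, 0, 0, 0, 0, 0.127, 1], [0, 0, 0, 0, 0, 0, 1], [0, 0, 0, 0, 0, 0, 1]]

```text
clock: 3.78
position: [0.5488, 0.1829, 0.2312]
ee_rot: [-3.142, 0.0, -0.227]
wrist_force: [-0.9, -0.0, -0.3]
finger_gap: 1.004
```

```bash
python3 - <<'E'
from bench import state,capture
import pickle
from h import *
s=state();print(s)
d={}
for n in ["scene","top","wrist"]:
    c=capture(n); d[n]=c
    cv2.imwrite(f"pics/{n}1.png",c["frame"][:,:,::-1])
pickle.dump(d,open("c1.pkl","wb"))
for z in (.158,.118): print("arch proj wrist",proj(d["wrist"],[.549,.182,z]))
E
```

```text
{'clock': 3.775, 'joint_positions': array([-0.37956391,  0.34046715,  0.01445671,  1.74801811, -0.00590894,
        1.05350683, -0.5904314 ]), 'joint_velocities': array([ 6.56700807e-03,  1.79233210e-03,  3.22421207e-04, -1.86491169e-03,
       -3.14587781e-04,  1.37728103e-05, -7.57398644e-03]), 'tau': array([-1.06497277e-01, -4.90277302e+01,  5.51618244e-01, -2.75699902e+01,
        3.87807915e-03,  5.21407463e-03, -1.95557676e-02]), 'position': array([0.54883972, 0.18293989, 0.23115035]), 'ee_rot': array([-3.14153766e+00,  4.70153243e-04, -2.27418401e-01]), 'wrist_force': array([-0.92246574, -0.00736905, -0.34917783]), 'ft_torque': array([ 0.02634538, -0.0029597 , -0.05123599]), 'finger_gap': 1.0039494603601447}
arch proj wrist [320.59963573 210.04866928]
arch proj wrist [320.76071327 193.98881745]
```

View pics/wrist1.png

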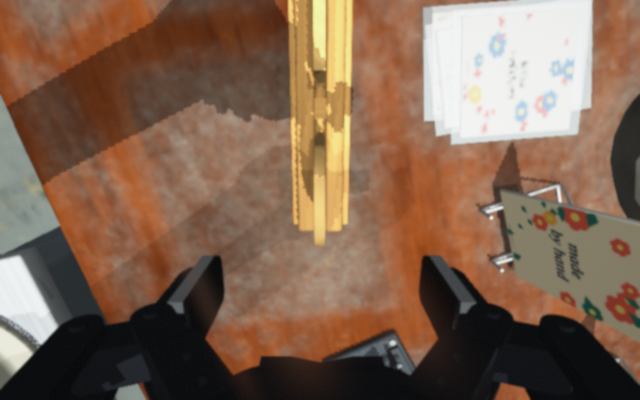

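Wrist view: arched board at u≈320 (x aligned between fingers), v≈140 to 245, as projected. Descend and grip.

```bash
python3 - <<'E'
import pickle
from h import *
d=pickle.load(open("c1.pkl","rb"))
y=np.array([.2267,.974,0])
for e in(-.04,.04):
  for z in(.034,.118): print(e,z,proj(d["wrist"],np.array([.549,.182,z])+e*y))
E
```

```text
-0.04 0.034 [321.01446818 208.70387833]
-0.04 0.118 [320.81091191 240.62525689]
0.04 0.034 [320.94956763 132.55534567]
0.04 0.118 [320.70683812 143.18778206]
```

>>> play_rows:
  rows:
    - [[0, 0, 0.118, 0, 0, 0, 1], [0, 0, 0.118, 0, 0, 0, 1], [0, 0, 0.118, 0, 0, 0, 1], [0, 0, 0.118, 0, 0, 0, 1], [0, 0, 0.118, 0, 0, 0, 1], [0, 0, 0.118, 0, 0, 0, 1], [0, 0, 0.118, 0, 0, 0, 1], [0, 0, 0.118, 0, 0, 0, 1], [0, 0, 0.118, 0, 0, 0, 1], [0, 0, 0.118, 0, 0, 0, 1], [0, 0, 0, 0, 0, 0, 1], [0, 0, 0, 0, 0, 0, 1]]

```text
clock: 5.42
position: [0.5495, 0.1824, 0.1135]
ee_rot: [-3.141, -0.0, -0.231]
wrist_force: [-0.1, -0.0, 0.8]
finger_gap: 0.997
```

>>> play_rows:
  rows:
    - [[0, 0, 0, 0, 0, 0, 0], [0, 0, 0, 0, 0, 0, 0], [0, 0, 0, 0, 0, 0, 0], [0, 0, 0, 0, 0, 0, 0], [0, 0, 0, 0, 0, 0, 0], [0, 0, 0, 0, 0, 0, 0], [0, 0, 0, 0, 0, 0, 0], [0, 0, 0, 0, 0, 0, 0], [0, 0, 0, 0, 0, 0, 0], [0, 0, 0, 0, 0, 0, 0]]
  force: 60

```text
clock: 6.68
position: [0.5494, 0.1825, 0.1135]
ee_rot: [-3.141, -0.0, -0.231]
wrist_force: [-1.1, 0.2, 3.4]
finger_gap: 0.084
```

>>> play_rows:
  rows:
    - [[0, 0, -0.1, 0, 0, 0, 0], [0, 0, -0.1, 0, 0, 0, 0], [0, 0, -0.1, 0, 0, 0, 0], [0, 0, -0.1, 0, 0, 0, 0], [0, 0, -0.1, 0, 0, 0, 0], [0, 0, -0.1, 0, 0, 0, 0], [0, 0, -0.1, 0, 0, 0, 0], [0, 0, -0.1, 0, 0, 0, 0], [0, 0, -0.1, 0, 0, 0, 0], [0, 0, -0.1, 0, 0, 0, 0], [0, 0, -0.1, 0, 0, 0, 0], [0, 0, 0, 0, 0, 0, 0], [0, 0, 0, 0, 0, 0, 0]]

```text
clock: 8.3
position: [0.5491, 0.1822, 0.223]
ee_rot: [3.141, 0.0, -0.231]
wrist_force: [0.0, -0.4, -0.4]
finger_gap: 0.083
```

```bash
python3 - <<'E'
from bench import state,capture
import pickle
from h import *
s=state();print(s["position"],s["ee_rot"],s["wrist_force"],s["finger_gap"])
d={}
for n in ["scene","top"]:
    c=capture(n); d[n]=c
    cv2.imwrite(f"pics/{n}2.png",c["frame"][:,:,::-1])
pickle.dump(d,open("c2.pkl","wb"))
E
```

```text
[0.54906238 0.1822281  0.22304252] [ 3.14134543e+00  4.28075492e-04 -2.30913209e-01] [ 0.02055388 -0.38863361 -0.41906841] 0.08302023523976879
```

View pics/scene2.png

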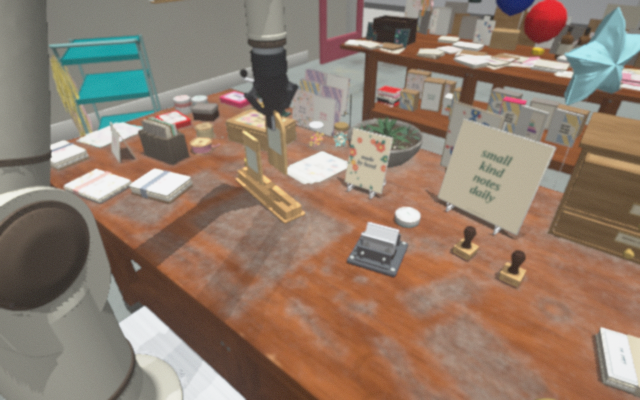

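View pics/top2.png

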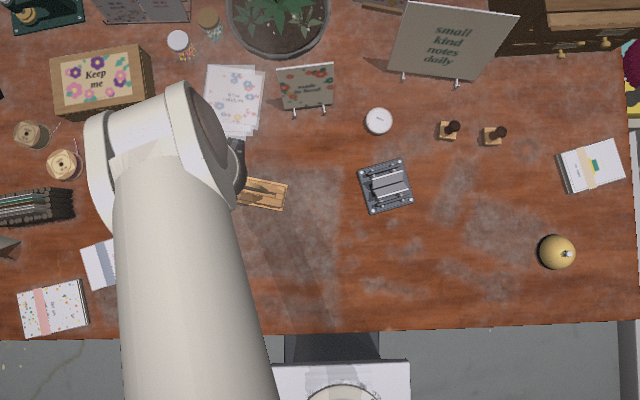

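The arched board is lifted out (scene 275,150) and the square board still stands. Carry it over the clip.

>>> play_rows:
  rows:
    - [[0.061, 0.241, 0, 0, 0, 0, 0], [0.061, 0.241, 0, 0, 0, 0, 0], [0.061, 0.241, 0, 0, 0, 0, 0], [0.061, 0.241, 0, 0, 0, 0, 0], [0.061, 0.241, 0, 0, 0, 0, 0], [0.061, 0.241, 0, 0, 0, 0, 0], [0.061, 0.241, 0, 0, 0, 0, 0], [0.061, 0.241, 0, 0, 0, 0, 0], [0.061, 0.241, 0, 0, 0, 0, 0], [0.061, 0.241, 0, 0, 0, 0, 0], [0.061, 0.241, 0, 0, 0, 0, 0], [0.061, 0.241, 0, 0, 0, 0, 0], [0, 0, 0, 0, 0, -0.079, 0], [0, 0, 0, 0, 0, -0.079, 0], [0, 0, 0, 0, 0, -0.079, 0], [0, 0, 0, 0, 0, -0.079, 0], [0, 0, 0, 0, 0, -0.079, 0], [0, 0, 0, 0, 0, -0.079, 0], [0, 0, 0, 0, 0, 0, 0], [0, 0, 0, 0, 0, 0, 0]]

```text
clock: 10.9
position: [0.5542, -0.116, 0.223]
ee_rot: [-3.141, 0.001, 0.264]
wrist_force: [-0.5, -0.6, -1.4]
finger_gap: 0.085
```

```bash
python3 - <<'E'
from bench import state,capture
import pickle
from h import *
s=state();print(s["position"],s["ee_rot"],s["wrist_force"],s["finger_gap"])
d={}
for n in ["scene","wrist"]:
    c=capture(n); d[n]=c
    cv2.imwrite(f"pics/{n}3.png",c["frame"][:,:,::-1])
crop(d["scene"],310,100,140,180,3.3,"pics/s3c.png")
c=d["scene"]
p=s["position"]; yv=s["ee_rot"][2]
Y=np.array([-np.sin(yv),np.cos(yv),0])
for e in(-.04,.04): print("expected bottom corners",proj(c,[p[0],p[1],p[2]+.045-.150]+e*Y))
print("apex",proj(c,[p[0],p[1],p[2]+.045]))
pickle.dump(d,open("c3.pkl","wb"))
E
```

```text
[ 0.55419454 -0.11596508  0.22302053] [-3.14135008e+00  5.04350034e-04  2.63855708e-01] [-0.50403755 -0.55806268 -1.4162575 ] 0.08464600900681844
expected bottom corners [400.32571498 216.87710638]
expected bottom corners [363.2736046  207.70893249]
apex [387.86233772 147.32149214]
```

View pics/s3c.png

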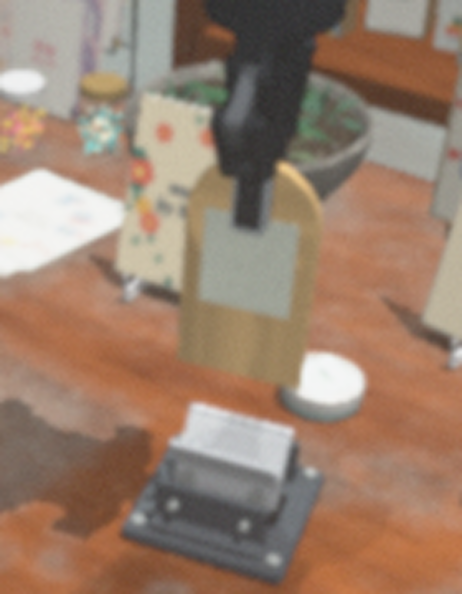

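View pics/wrist3.png

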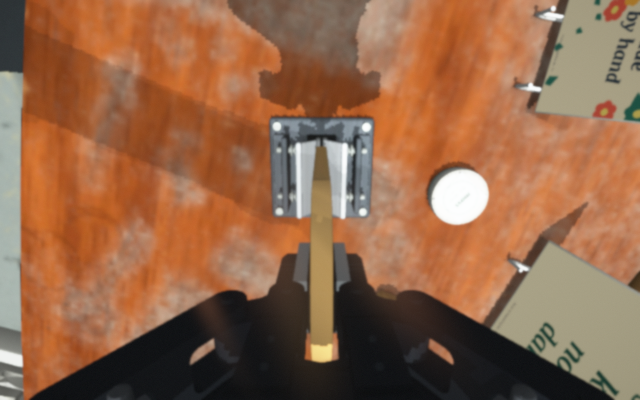

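Wrist view: the foot spans u 270–374 with jaws centred at u≈322 and the board at u≈321, in line. In the scene view, bottom corners at (364,208) and (401,216) match the prediction within 1 px. Press down.

>>> play_rows:
  rows:
    - [[0, 0, 0.1, 0, 0, 0, 0], [0, 0, 0.1, 0, 0, 0, 0], [0, 0, 0.1, 0, 0, 0, 0], [0, 0, 0.1, 0, 0, 0, 0], [0, 0, 0.1, 0, 0, 0, 0], [0, 0, 0.1, 0, 0, 0, 0], [0, 0, 0.05, 0, 0, 0, 0], [0, 0, 0.05, 0, 0, 0, 0], [0, 0, 0.05, 0, 0, 0, 0], [0, 0, 0.05, 0, 0, 0, 0], [0, 0, 0, 0, 0, 0, 0]]
  force: 80

```text
clock: 12.38
position: [0.5546, -0.1161, 0.1434]
ee_rot: [3.141, -0.0, 0.265]
wrist_force: [0.4, -0.8, 0.1]
finger_gap: 0.086
```

>>> play_rows:
  rows:
    - [[0, 0, 0.03, 0, 0, 0, 0], [0, 0, 0.03, 0, 0, 0, 0], [0, 0, 0.03, 0, 0, 0, 0], [0, 0, 0.03, 0, 0, 0, 0], [0, 0, 0.03, 0, 0, 0, 0], [0, 0, 0.03, 0, 0, 0, 0], [0, 0, 0, 0, 0, 0, 0]]

```text
clock: 13.25
position: [0.5539, -0.116, 0.1247]
ee_rot: [-3.141, 0.001, 0.265]
wrist_force: [-0.4, -0.8, -1.7]
finger_gap: 0.082
```

```bash
python3 - <<'E'
from bench import state,capture
from h import *
s=state();print(s["position"],s["wrist_force"],s["finger_gap"])
c=capture("scene"); crop(c,310,130,140,160,3.7,"pics/s4c.png")
w=capture("wrist"); cv2.imwrite("pics/wrist4.png",w["frame"][:,:,::-1])
p=s["position"]; yv=s["ee_rot"][2]; Y=np.array([-np.sin(yv),np.cos(yv),0])
print("apex crop",(proj(c,[p[0],p[1],p[2]+.045])-[310,130])*3.7)
for e in(-.04,.04): print("arc start",(proj(c,[p[0],p[1],p[2]+.005]+e*Y)-[310,130])*3.7)
E
```

```text
[ 0.55389902 -0.11596182  0.12467704] [-0.35616704 -0.77368623 -1.68880269] 0.08171493963581807
apex crop [271.71168585 227.67957526]
arc start [336.21528111 304.65268833]
arc start [197.84977579 271.13030877]
```

View pics/s4c.png

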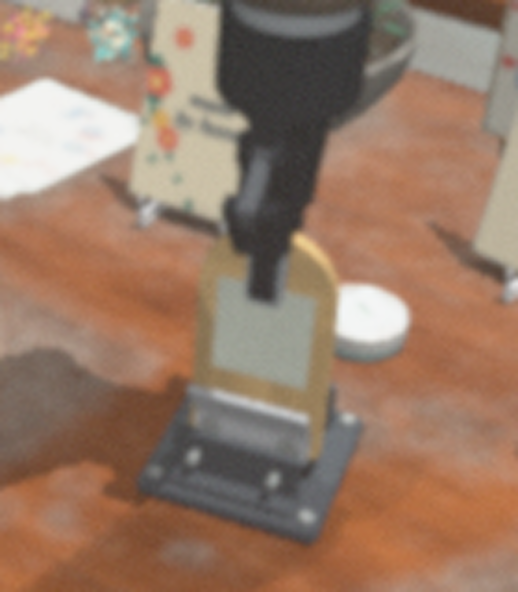

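View pics/wrist4.png

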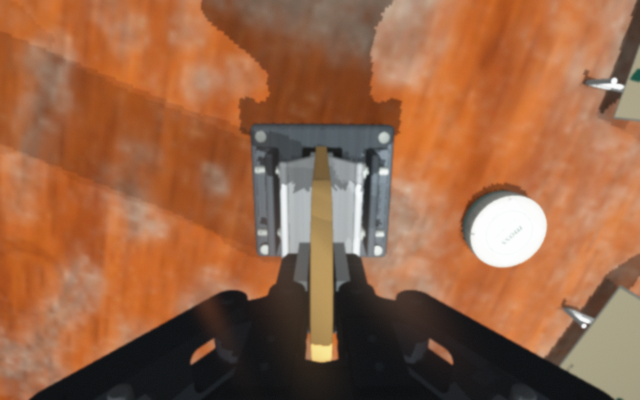

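The board is in the jaws, with no slip visible. It is slightly above home, so continue in small steps and watch the force.

>>> play_rows:
  rows:
    - [[0, 0, 0.02, 0, 0, 0, 0], [0, 0, 0, 0, 0, 0, 0]]

```text
clock: 13.6
position: [0.5543, -0.1159, 0.1232]
ee_rot: [-3.142, 0.0, 0.266]
wrist_force: [0.4, -0.6, 0.1]
finger_gap: 0.08
```

>>> play_rows:
  rows:
    - [[0, 0, 0.02, 0, 0, 0, 0], [0, 0, 0, 0, 0, 0, 0]]

```text
clock: 13.85
position: [0.5547, -0.1159, 0.1215]
ee_rot: [3.141, -0.001, 0.266]
wrist_force: [0.3, -0.2, 2.7]
finger_gap: 0.085
```

>>> play_rows:
  rows:
    - [[0, 0, 0.02, 0, 0, 0, 0], [0, 0, 0, 0, 0, 0, 0]]

```text
clock: 14.1
position: [0.5552, -0.1159, 0.1214]
ee_rot: [3.141, -0.002, 0.266]
wrist_force: [-4.0, 1.6, 16.3]
finger_gap: 0.086
```

>>> play_rows:
  rows:
    - [[0, 0, 0.02, 0, 0, 0, 0], [0, 0, 0, 0, 0, 0, 0]]

```text
clock: 14.35
position: [0.5556, -0.1159, 0.1214]
ee_rot: [3.141, -0.003, 0.266]
wrist_force: [-8.5, 2.8, 30.3]
finger_gap: 0.082
```

```bash
python3 - <<'E'
from bench import state,capture
from h import *
s=state();print(s["position"],s["wrist_force"],s["finger_gap"])
c=capture("scene"); crop(c,340,170,90,120,5,"pics/s5c.png")
p=s["position"]; yv=s["ee_rot"][2]; Y=np.array([-np.sin(yv),np.cos(yv),0])
print("apex crop",(proj(c,[p[0],p[1],p[2]+.045])-[340,170])*5)
for e in(-.04,.04): print("bottom if home",(proj(c,[p[0],p[1],.016]+e*Y)-[340,170])*5)
E
```

```text
[ 0.55561043 -0.11585476  0.12139474] [-8.51216662  2.79302935 30.30156493] 0.08200735952597672
apex crop [218.55110068 112.57394969]
bottom if home [278.49465557 418.15826738]
bottom if home [106.15712878 369.84975433]
```

View pics/s5c.png

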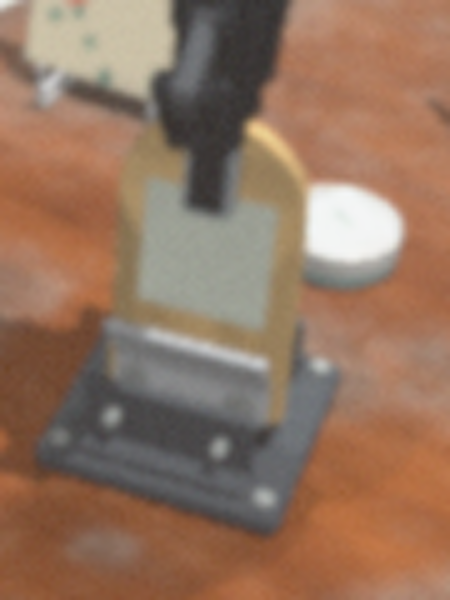

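The bottom corner at crop (278,425) matches the seat-height prediction (278,418), and the stop at z=0.1214 is hard, so the board is home. Relieve the press, then release.

>>> play_rows:
  rows:
    - [[0, 0, -0.02, 0, 0, 0, 0], [0, 0, -0.015, 0, 0, 0, 0], [0, 0, 0, 0, 0, 0, 0]]

```text
clock: 14.78
position: [0.5548, -0.116, 0.1215]
ee_rot: [3.141, -0.001, 0.265]
wrist_force: [-1.1, 1.1, 7.3]
finger_gap: 0.082
```

>>> play_rows:
  rows:
    - [[0, 0, 0, 0, 0, 0, 0.2], [0, 0, 0, 0, 0, 0, 0.5], [0, 0, 0, 0, 0, 0, 0.5], [0, 0, 0, 0, 0, 0, 0.5], [0, 0, 0, 0, 0, 0, 0.5], [0, 0, 0, 0, 0, 0, 0.5]]

```text
clock: 15.52
position: [0.5544, -0.116, 0.1208]
ee_rot: [-3.142, 0.0, 0.265]
wrist_force: [-0.4, -0.5, -0.4]
finger_gap: 0.501
```

```bash
python3 - <<'E'
from bench import state,capture
from h import *
s=state();print(s["position"],s["wrist_force"],s["finger_gap"])
c=capture("scene"); crop(c,340,170,90,120,5,"pics/s6c.png")
w=capture("wrist"); cv2.imwrite("pics/wrist6.png",w["frame"][:,:,::-1])
E
```

```text
[ 0.55436191 -0.11597392  0.12076085] [-0.35482465 -0.47126914 -0.35085738] 0.5011139302502812
```

View pics/s6c.png

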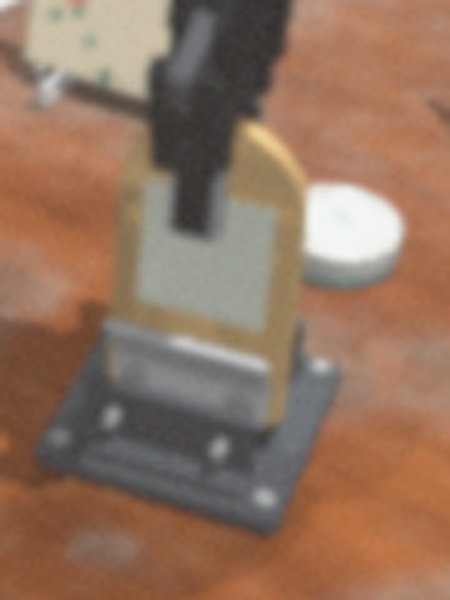

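View pics/wrist6.png

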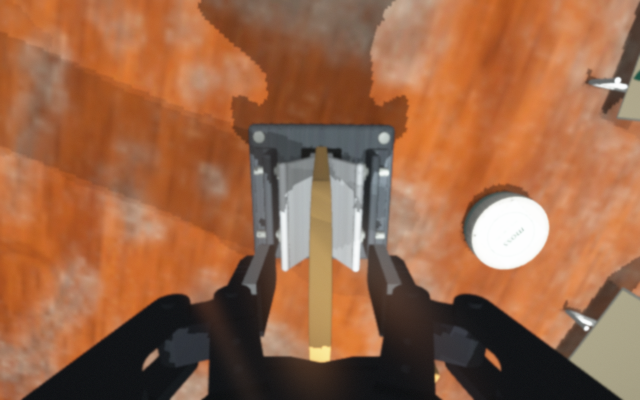

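Released: the board stands centred (wrist u≈320) and has not moved. Retreat upward, then well clear.

>>> play_rows:
  rows:
    - [[0, 0, -0.1, 0, 0, 0, 0.6], [0, 0, -0.15, 0, 0, 0, 0.6], [0, 0, -0.2, 0, 0, 0, 0.6], [0, 0, -0.2, 0, 0, 0, 0.6], [0, 0, -0.2, 0, 0, 0, 0.6], [0, 0, -0.2, 0, 0, 0, 0.6], [0, 0, -0.2, 0, 0, 0, 0.6], [0, 0, 0, 0, 0, 0, 0.6], [-0.2, 0.2, 0, 0, 0, 0, 0.6], [-0.2, 0.3, 0, 0, 0, 0, 0.6], [-0.2, 0.3, 0, 0, 0, 0, 0.6], [-0.1, 0.3, 0, 0, 0, 0, 0.6], [0, 0.3, 0, 0, 0, 0, 0.6], [0, 0.3, 0, 0, 0, 0, 0.6], [0, 0.3, 0, 0, 0, 0, 0.6], [0, 0, 0, 0, 0, 0, 0.6], [0, 0, 0, 0, 0, 0, 0.6]]

```text
clock: 17.75
position: [0.5389, -0.3264, 0.245]
ee_rot: [-3.14, 0.001, 0.266]
wrist_force: [0.0, -0.3, 0.6]
finger_gap: 0.603
```

```bash
python3 - <<'E'
from bench import state,capture
from h import *
s=state();print(s["clock"],s["position"],s["wrist_force"])
c=capture("scene"); crop(c,340,170,90,120,5,"pics/s7c.png")
t=capture("top"); crop(t,140,110,300,120,2.6,"pics/t7.png");crop(t,345,135,100,90,6,"pics/t7c.png")
import pickle;pickle.dump((c,t),open("c7.pkl","wb"))
Y=np.array([-np.sin(.265),np.cos(.265),0]);m=np.array([.5545,-.1163,0])
print("home apex scene",(proj(c,m+[0,0,.166])-[340,170])*5,"top",(proj(t,m+[0,0,.166])-[345,135])*6)
for e in(-.04,.04):print((proj(c,m+e*Y+[0,0,.126])-[340,170])*5,(proj(c,m+e*Y+[0,0,.016])-[340,170])*5)
E
```

```text
17.75 [ 0.53894188 -0.3263697   0.24502795] [ 0.02872864 -0.30488224  0.55306553]
home apex scene [217.94622721 114.96246139] top [325.91749018 262.72260516]
[304.84354898 218.61895599] [278.06566474 419.97780378]
[118.39323853 173.16986836] [105.59200857 371.48479171]
```

View pics/s7c.png

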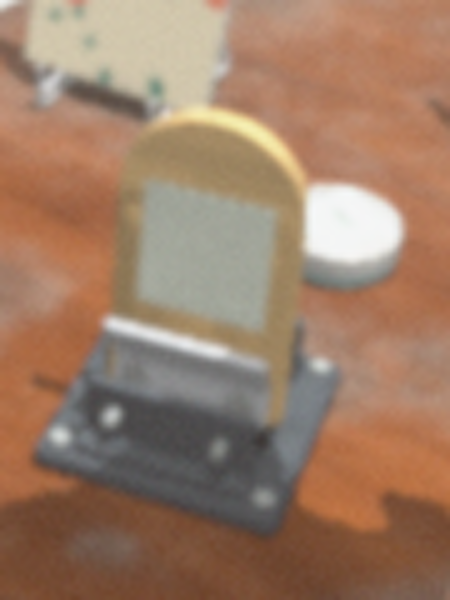

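View pics/t7.png

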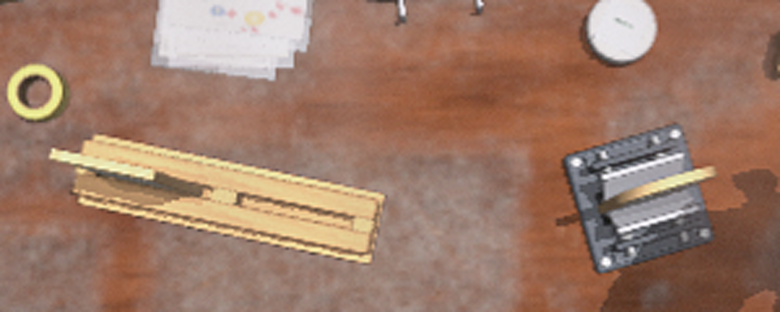

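View pics/t7c.png

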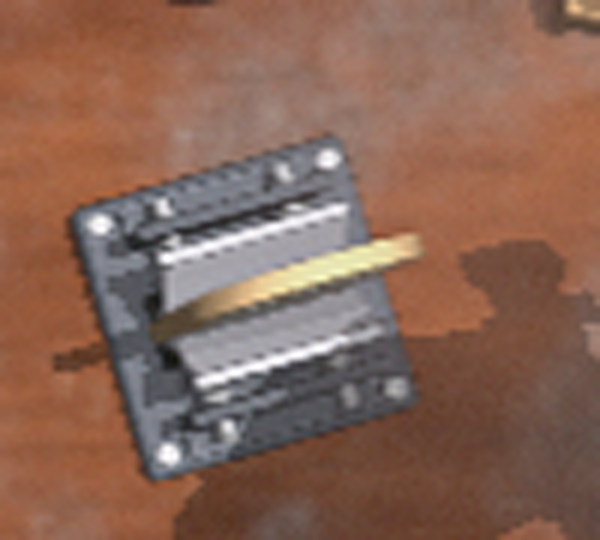

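The arch apex (crop 217,113) and sides (x 118 and 304) match the home prediction, (218,115) and x 118/305. The square board's top edge is within about 1 px of its start. Handing in.

```bash
python3 -c "
from bench import hand_in;print(hand_in())"
```

```text
the job is handed in; nothing more can be done
None
```

The arched board is standing in the clip and released, and the job was handed in at about 18 s. I gripped it across its thickness, lifted it straight out, turned it in line with the jaws and pressed it down. I then opened the gripper, went straight up and moved the arm well clear.

**Board in the clip:** It stopped hard at tool height 0.1214 m; home was predicted at 0.121 m. The last pictures put its top, sides and bottom corner within about 1 to 2 px (2 to 3 mm) of a fully home board. It is centred and upright, and it did not move on release.

**Square board:** It stands in the rack, with its top edge within about 1 px of where it started.

**One disagreement:** I felt almost no jaw resistance (under 3 N, at the readings between steps) on the way down, where 5 to 15 N was expected. The force only rose to 16 and then 30 N at the hard stop. I judged it home because the height matched and it stopped hard with the jaws spread. The pictures cannot settle its height to better than about 2 mm.

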